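# Centre two boiled eggs in their egg cups on the saucers

## Task

Breakfast for two is nearly ready, but both egg cups were set down off-centre on their saucers. With the fingertips, gently push or tap each egg cup across its saucer until its foot drops fully into the well in the middle and stands level there; push low on the cup, not on the egg, and do not lift or grip anything. Keep both eggs in their cups, the saucers where they are, and leave everything else on the table alone.

Things in the scene. Friction and masses are not known exactly. Their poses are not given: they have to be found in the camera images.
- saucer_a: white china saucer with a blue edge, loose, about 260 g, 150 mm across; origin at the centre of its underside, z up. Its rim is 15 mm high and slopes down to a flat ledge 8 mm above the table (27 to 52 mm from the centre). In the middle is a round well, 50 mm across, its floor 3 mm below the ledge and 5 mm above the table, with steep sides
- egg_cup_a: white china egg cup, loose, 110 g, 40 mm high; origin under the centre of its foot, z along its axis. Foot 46 mm across, edge bevelled 2 mm; the round bowl is widest, 50 mm across, 25 mm above the origin. Starts upright on the saucer's ledge, 18 to 25 mm off-centre on any side but the robot's. Friction 0.5 to 0.7: pushed at the bowl's widest part or lower it slides, higher it may tip
- egg_a: brown hen's egg, loose in the egg cup, about 55 g, 41 mm thick and 50 mm long, blunt end down; origin at its blunt end, about 24 mm above the underside of the cup's foot; its top is about 74 mm above the underside of the foot
- saucer_b: white china saucer with a blue edge, loose, about 260 g, 150 mm across; origin at the centre of its underside, z up. Its rim is 15 mm high and slopes down to a flat ledge 8 mm above the table (27 to 52 mm from the centre). In the middle is a round well, 50 mm across, its floor 3 mm below the ledge and 5 mm above the table, with steep sides
- egg_cup_b: white china egg cup, loose, 110 g, 40 mm high; origin under the centre of its foot, z along its axis. Foot 46 mm across, edge bevelled 2 mm; the round bowl is widest, 50 mm across, 25 mm above the origin. Starts upright on the saucer's ledge, 18 to 25 mm off-centre on any side but the robot's. Friction 0.5 to 0.7: pushed at the bowl's widest part or lower it slides, higher it may tip
- egg_b: brown hen's egg, loose in the egg cup, about 55 g, 41 mm thick and 50 mm long, blunt end down; origin at its blunt end, about 24 mm above the underside of the cup's foot; its top is about 74 mm above the underside of the foot
- mug: orange mug, 81 mm across and 101 mm high, fixed, standing on the blue tray at the back right; origin at the middle of its underside
- teaspoon: steel teaspoon, 138 x 28 x 12 mm, loose, lying on the table between the two saucers; origin at the middle of its underside, x along its length
- pepper_mill: glass pepper mill with a black head, 46 mm across and 129 mm high, loose, on the left of the table; origin at the centre of its underside
- salt_jar: white spice jar, 47 mm across and 98 mm high, loose, on the left of the table; origin at the centre of its underside
- tea_tin: dark green square tea tin, 71 x 64 x 113 mm, fixed, on the left of the table; origin at the centre of its underside
- honey_jar: honey jar with a black lid, 63 mm across and 94 mm high, loose, on the left of the table; origin at the centre of its underside
- toaster: black four-slot toaster, 242 x 248 x 150 mm, fixed, on the blue tray behind the saucers, its front with two levers towards the robot; origin at the centre of its underside. Left of it (y above 0.31 m) stands a fixed countertop oven, 216 mm high, its handle and knobs reaching to x = 0.63 m
There are look-alikes about, which are no part of the job. What is shaped like the egg_cup_b but turquoise or yellow is not meant.

How it is judged:
By the outcome, as a careful person would: the job done as asked, in the order asked, and still so for the second after the job is handed in, with the robot touching nothing.
It also fails if it takes over 67 s, if anything falls off the work surface, if the arm or the gripper's body presses on something with over 40 N, if the wrist force passes 120 N, or if a joint passes its speed limit or range.

## Robot

A 6-joint arm with a two-finger parallel gripper is mounted at the origin on a cart in front of the work surface, level with it; the furniture and walls round the work are solid. World frame = base frame: x ahead of the robot, y to its left, z up, the work surface at z = 0. Lengths are in m, angles in rad, forces in N, time in s.
With the tool pointing down it reaches from about 0.375 to 0.9 m from the base axis. Payload 3.1 kg.
Tool frame: the origin (TCP) lies on the front face of the gripper's body, between the roots of the fingers; the fingertips stand 70 mm ahead of it and the grasp point (between the pads) lies 51 mm ahead of it; z points along the fingers, y is the line along which they close (so a half turn about z gives the same grasp; the last joint's range is limited). The gripper opens to 87 mm and grips with 3 to 60 N. Pads are 19 mm wide; open, the fingers measure 117 mm over their backs; the gripper's body (75 mm by 190 mm) begins 51 mm behind the grasp point.
Start: joints at [1.034, 0.527, 1.433, -0, 1.181, -0.178], TCP at [0.219, 0.585, 0.292] pointing down, gripper open.
Joint ranges: [-3.08, 3.08], [-0.75, 2.2], [0.22, 2.44], [-1.43, 4.57], [0, 2.65], [-2.85, 2.85]. Speed limits (rad/s): [2.79, 2.79, 3.14, 3.14, 3.14, 3.14].

## Interface

Orientations are given as a unit quaternion [x, y, z, w].
In Python, from rig import robot, cams, ticket gives the robot as it stands. The module is installed in compiled form; this text tells all that it offers.
- The arm moves only by the shell command python3 -m crank 'ROWS' [FORCE]. ROWS is JSON, a list of rows, each a list of 7 numbers: the shift along the tool's x, y, z in cm, then the turn, a rotation vector about the tool's x, y, z in rad, then the closure, from 0 (fully open) to 1 (shut). A call has 1 to 5 rows; each row shifts and turns the commanded pose from where the row before left it, along the tool's axes as they then stand; what a row does not reach is not made up. A row lasts 1/8 s, in which the tool goes at most 62.5 mm and 10.7 degrees, less where a joint would pass 70% of its speed; a pose out of reach is approached as far as the arm can. A call is refused whole if a number of a shift passes 6.25 or a number of a turn 0.188, either way. A call with a gripper value outside its range is refused whole. The fingers move at their own pace and stop on an object; FORCE is the grip in N (left out, the last holds). Time passes only in rows, so rows that do not move let the fingers close. It gives the time, the measured TCP pose, the force, the opening and the grip force at its end, in the units of the state.
- robot.get_obs(): the state, without advancing time (a new reading comes with each control period).
- cams.camera(name): name is "side" or "top" or "wrist"; returns the picture (420x560x3 uint8, red, green, blue); there is no depth.
- cams.camera_info(name): a dict with "intrinsics" (3x3 intrinsics, pixels), "pose" (4x4, takes a point from camera to world coordinates). Camera axes: x right, y down, z forward; pixel columns grow to the right and rows downward; lengths in m; the calibration is good to about 2 mm. A picture is of the moment at which its call begins: read the wrist's pose just before it. camera_info takes no time and is no camera call; for the wrist camera it gives the pose at the moment of the call.
- ticket.hand_in(): hands the job in; it is judged then, once.
The state is a dict: "time": time; "q": joint angles; "joint_velocities": joint speeds; "joint_torque": joint torques, N m; "position": TCP position; "tool_rot": TCP orientation; "ft_force": force on the tool from outside, world axes, zero at the start; "moment": the same for the moment, N m; "grip_width": finger opening in m; "grip_force": force on a finger pad.
Only numpy, scipy, OpenCV 4.12 (cv2) and the standard library are available. Lean on these libraries where they do the work, as an engineer would, in place of code of your own. Each camera call takes 0.05 s, during which the arm holds its last target. There are 200 camera calls.

## Working session

There is one attempt and no reset: what is moved stays moved. The work goes in short steps, Python scripts to look and compute and a shell command to move; the robot and the scene stay as the last step left them, time stands still between calls to the robot, and variables do not carry over. Pictures are saved under pics/ and viewed, at most 10 in all, crops included, and the job is handed in when it is done.

```bash
mkdir -p pics; python3 - <<'E'
from rig import robot,cams
import cv2,numpy as np
o=robot.get_obs();print(o['time'],o['position'],o['tool_rot'],o['grip_width'])
for n in('top','side'):
    i=cams.camera_info(n);print(n,np.round(i['intrinsics'],1).tolist(),np.round(i['pose'],4).tolist())
    cv2.imwrite(f'pics/{n}0.png',cams.camera(n)[...,::-1])
E
```

```text
0.0 [0.21913833 0.58468735 0.29126025] [ 1.78430976e-01  9.83951815e-01 -1.03573291e-03 -3.75028912e-04] 0.08679620574437512
top [[381.8, 0.0, 283.1], [0.0, 381.8, 208.9], [0.0, 0.0, 1.0]] [[0.0123, -0.9826, 0.1852, 0.3562], [-0.9999, -0.0133, -0.0038, 0.2893], [0.0062, -0.1852, -0.9827, 1.253], [0.0, 0.0, 0.0, 1.0]]
side [[401.4, 0.0, 281.7], [0.0, 401.4, 208.5], [0.0, 0.0, 1.0]] [[0.9735, -0.074, 0.2166, 0.3686], [-0.228, -0.3978, 0.8887, -0.7247], [0.0204, -0.9145, -0.4041, 0.5135], [0.0, 0.0, 0.0, 1.0]]
```

View pics/top0.png

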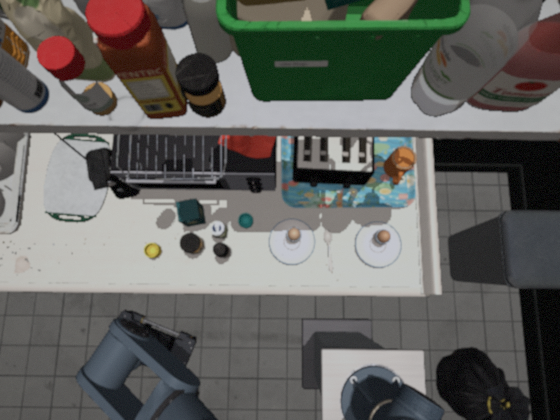

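View pics/side0.png

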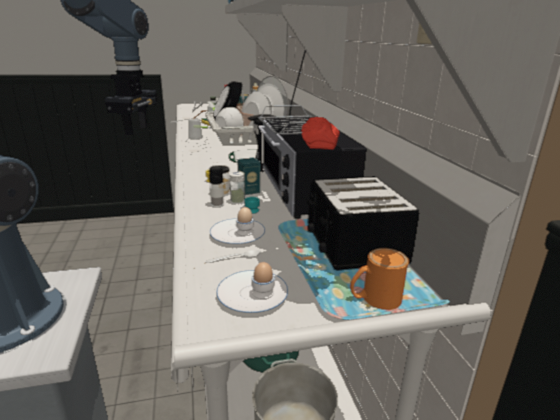

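The top view shows saucers at about (292,242) and (378,244), each holding a white cup with a brown egg, at (293,234) and (383,237). The look-alikes are a turquoise cup at (246,220) and a yellow one at (152,251); both are off the saucers and the wrong colour, so they aren't meant. Next I'll get rough positions and an enlarged crop to confirm.

```bash
cat > h.py <<'E'
from rig import robot,cams
import cv2,numpy as np
def ray(i,u,v,z):
    K,P=np.array(i['intrinsics']),np.array(i['pose'])
    d=P[:3,:3]@np.linalg.solve(K,[u,v,1.]); return (P[:3,3]+d*(z-P[2,3])/d[2])
def proj(i,p):
    K,P=np.array(i['intrinsics']),np.array(i['pose'])
    c=P[:3,:3].T@(np.array(p)-P[:3,3]); return (K@c/c[2])[:2]
E
python3 - <<'E'
from h import *
t=cams.camera_info('top');s=cams.camera_info('side')
for n,u,v,z in [('sA',292,242,.013),('sB',378,244,.013),('eggAtop',293,234,.07),('eggBtop',383,237,.07),('toasterfrontbase-ish',333,184,.15),('toasterL',294,184,.15),('toasterR',374,184,.15),('mug',400,165,.1),('turq',246,220,.03),('spoon',328,250,0)]:print(n,ray(t,u,v,z).round(3))
for n,u,v,z in [('sA',237,232,.013),('sB',252,291,.013),('eggA',245,208,.08),('eggB',264,263,.08),('mugfront',372,303,0)]:print('side',n,ray(s,u,v,z).round(3))
w=cams.camera_info('wrist');o=robot.get_obs()
from scipy.spatial.transform import Rotation as R
T=np.eye(4);T[:3,:3]=R.from_quat(o['tool_rot']).as_matrix();T[:3,3]=o['position']
print((np.linalg.inv(T)@w['pose']).round(3).tolist(),np.array(w['intrinsics']).round(0).tolist()); print(T.round(3).tolist())
a=cv2.imread('pics/top0.png')[130:290,130:430]
b=cv2.imread('pics/side0.png')[190:320,180:480]
cv2.imwrite('pics/c.png',np.vstack([cv2.resize(a,None,fx=2,fy=2,interpolation=2),cv2.resize(b,None,fx=2,fy=2,interpolation=2)]))
E
```

```text
sA [0.481 0.254 0.013]
sB [ 0.478 -0.026  0.013]
eggAtop [0.5   0.253 0.07 ]
eggBtop [ 0.494 -0.028  0.07 ]
toasterfrontbase-ish [0.642 0.137 0.15 ]
toasterL [0.64  0.254 0.15 ]
toasterR [0.643 0.015 0.15 ]
mug [ 0.719 -0.081  0.1  ]
turq [0.549 0.404 0.03 ]
spoon [0.458 0.136 0.   ]
side sA [0.482 0.245 0.013]
side sB [ 0.478 -0.03   0.013]
side eggA [0.505 0.25  0.08 ]
side eggB [ 0.503 -0.033  0.08 ]
side mugfront [ 0.718 -0.103  0.   ]
[[0.001, -0.957, -0.291, 0.081], [1.0, 0.001, 0.0, 0.001], [0.0, -0.291, 0.957, -0.093], [0.0, 0.0, 0.0, 1.0]] [[301.0, 0.0, 280.0], [0.0, 301.0, 207.0], [0.0, 0.0, 1.0]]
[[-0.936, 0.351, -0.001, 0.219], [0.351, 0.936, -0.002, 0.585], [0.0, -0.002, -1.0, 0.291], [0.0, 0.0, 0.0, 1.0]]
```

View pics/c.png

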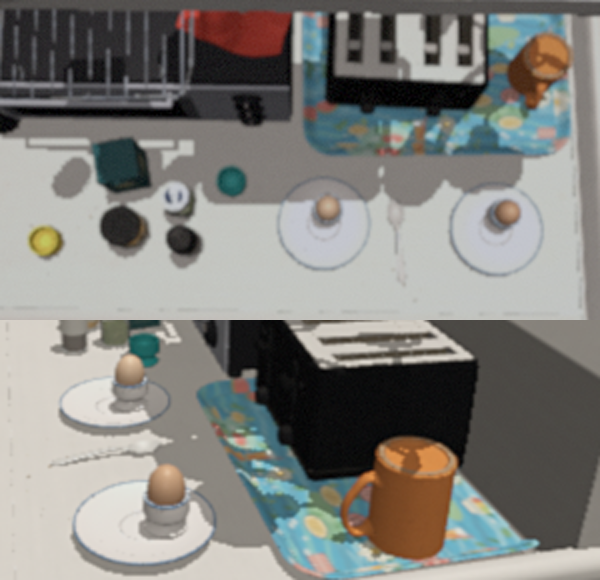

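Confirmed: the two white cups with brown eggs, each on a blue-edged saucer, are the ones meant. They sit at crop pixels (327,207) and (508,212), to the far side of their saucers. The turquoise (231,181) and yellow (45,240) cups aren't. Moving to a close view between the saucers.

```bash
python3 -m crank '[[0,0,0,0,0,-0.18,0.65],[0,0,0,0,0,-0.18,0.65],[-2.8,-4.65,0.4,0,0,0,0.65],[-2.8,-4.65,0.4,0,0,0,0.65],[-2.8,-4.65,0.4,0,0,0,0.65]]' && python3 -m crank '[[-2.8,-4.65,0.4,0,0,0,0.65],[-2.8,-4.65,0.6,0,0,0,0.65],[-2.8,-4.65,0.6,0,0,0,0.65],[-2.8,-4.65,0.6,0,0,0,0.65],[-2.8,-4.65,1,0,0,0,0.65]]' && python3 -m crank '[[-2.8,-4.65,1,0,0,0,0.65],[-2.8,-4.65,1,0,0,0,0.65],[0,0,0,0,0,0,0.65],[0,0,0,0,0,0,0.65]]'; python3 - <<'E'
from h import *
i=cams.camera_info('wrist');im=cams.camera('wrist')[...,::-1]
import pickle;pickle.dump(i,open('w1.pkl','wb'))
cv2.imwrite('pics/w1.png',im);print(np.array(i['pose']).round(3).tolist())
E
```

```text
time: 0.72
position: [0.304, 0.4444, 0.2797]
tool_rot: [-0.001, 1.0, -0.0, -0.0]
ft_force: [1.4, 0.3, 0.0]
grip_width: 0.0448
grip_force: 0.0
time: 1.35
position: [0.4447, 0.2119, 0.2481]
tool_rot: [-0.001, 1.0, 0.0, 0.0]
ft_force: [0.6, 1.4, 0.5]
grip_width: 0.0306
grip_force: 0.0
time: 1.85
position: [0.4993, 0.1206, 0.2279]
tool_rot: [-0.0, 1.0, 0.0, -0.001]
ft_force: [-0.3, 0.2, -0.6]
grip_width: 0.03
grip_force: 0.0
[[-0.001, 0.957, 0.289, 0.419], [1.0, 0.001, 0.0, 0.122], [0.0, 0.289, -0.957, 0.321], [0.0, 0.0, 0.0, 1.0]]
```

View pics/w1.png

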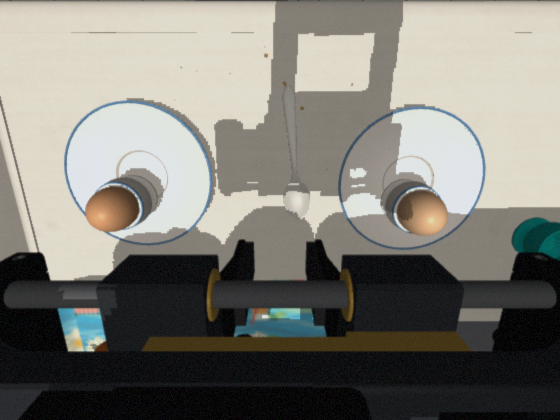

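The saucers are rimmed in blue around (139,172), right of the robot, and (412,178), left of it. The eggs are at (112,209) and (423,212), and the wells at (142,175) and (408,180). Now I'll fit the rims and egg silhouettes.

```bash
cat > meas.py <<'E'
from h import *
import sys
from scipy.optimize import least_squares
def measure(im,i,name,sc,dz=.008,R=.075):
    """im BGR, sc approx saucer centre; returns saucer xy, egg xy (assuming upright)"""
    hsv=cv2.cvtColor(im,cv2.COLOR_BGR2HSV)
    b,g,r=[im[...,k].astype(int) for k in range(3)]
    vv,uu=np.mgrid[0:420,0:560]
    K,P=np.array(i['intrinsics']),np.array(i['pose'])
    d=np.stack([uu,vv,np.ones_like(uu)],-1)@np.linalg.inv(K).T@P[:3,:3].T
    def plane(z): return P[:2,3]+d[...,:2]*((z-P[2,3])/d[...,2])[...,None]
    q=plane(.0145);rad=np.hypot(*(q-sc).transpose(2,0,1))
    m=(b-r>25)&(rad>R-.013)&(rad<R+.013)&(vv<250)
    p=q[m]
    f=least_squares(lambda s:np.hypot(p[:,0]-s[0],p[:,1]-s[1])-s[2],[*sc,R],loss='soft_l1',f_scale=.001)
    q=plane(.06)
    m=(r-b>40)&(hsv[...,1]>80)&(np.hypot(*(q-sc).transpose(2,0,1))<.07)
    n,l,st,ce=cv2.connectedComponentsWithStats(m.astype(np.uint8)); k=1+np.argmax(st[1:,4]); c=ce[k]
    e=np.mgrid[0:2*np.pi:60j,0:1:60j].reshape(2,-1);ph=np.arccos(1-2*e[1])
    pts=np.stack([.0205*np.sin(ph)*np.cos(e[0]),.0205*np.sin(ph)*np.sin(e[0]),.025*np.cos(ph)+dz+.049],1);pts=pts[pts[:,2]>dz+.040]
    def res(xy):
        h=cv2.convexHull(np.array([proj(i,a+[*xy,0]) for a in pts],np.float32)); M=cv2.moments(h)
        return [M['m10']/M['m00']-c[0],M['m01']/M['m00']-c[1]]
    g=least_squares(res,sc,diff_step=1e-3)
    s,e=f.x[:2],g.x;v=s-e
    print(name,'saucer',f.x.round(4),'n',len(p),'egg',e.round(4),'area',st[k,4],'push vec mm',(v*1e3).round(1),'dist',round(np.hypot(*v)*1e3,1),'ang',round(float(np.degrees(np.arctan2(v[1],v[0]))),1))
    return s,e
E
python3 - <<'E'
from meas import *
import pickle
i=pickle.load(open('w1.pkl','rb'));im=cv2.imread('pics/w1.png')
out=im.copy()
for n,sc in(('A',(.481,.252)),('B',(.478,-.028))):
    s,e=measure(im,i,n,sc)
    t=np.linspace(0,6.28,90)
    for c,rr,z,col in((s,.075,.0145,(0,0,255)),(s,.025,.008,(0,180,0)),(e,.025,.033,(255,0,255)),(e,.023,.008,(0,160,255))):
        cv2.polylines(out,[np.array([proj(i,[c[0]+rr*np.cos(a),c[1]+rr*np.sin(a),z]) for a in t]).round().astype(np.int32)],1,col,1)
cv2.imwrite('pics/o1.png',np.hstack([cv2.resize(out[90:260,55:225],(400,400)),cv2.resize(out[90:260,330:500],(400,400))]))
E
```

```text
A saucer [0.4848 0.2581 0.0742] n 893 egg [0.5056 0.2558] area 1337 push vec mm [-20.7   2.3] dist 20.9 ang 173.6
B saucer [ 0.4797 -0.0236  0.0742] n 987 egg [ 0.5013 -0.0325] area 1630 push vec mm [-21.6   8.9] dist 23.4 ang 157.5
```

View pics/o1.png

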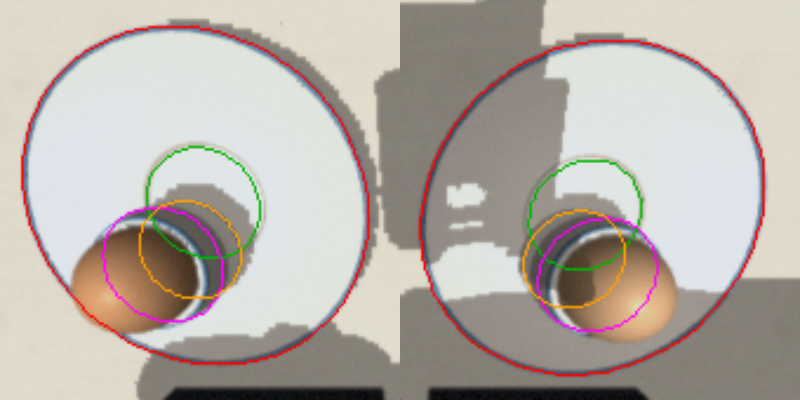

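The red rim fits match the blue edges well. The cup circles are good to about 3 mm, which the self-centring two-finger fork tolerates. I'll take the fork behind cup A (left saucer), with its axis through the saucer centre.

```bash
python3 -m crank '[[0,0,0,0,0,0.105,0.65],[-1.3,4.5,2,0,0,0,0.65],[-1.3,4.5,2,0,0,0,0.65],[-1.3,4.5,2,0,0,0,0.65],[0,0,2.5,0,0,0,0.65]]' && python3 -m crank '[[0,0,2.5,0,0,0,0.65],[0,0,0,0,0,0,0.65],[0,0,0,0,0,0,0.65]]'; python3 - <<'E'
from meas import *
i=cams.camera_info('wrist');im=cams.camera('wrist')[...,::-1].copy()
o=robot.get_obs();print(o['position'])
try: measure(im,i,'A',(.4848,.258))
except Exception as e: print(e)
cv2.imwrite('pics/w2.png',im)
E
```

```text
time: 2.52
position: [0.5532, 0.2558, 0.1434]
tool_rot: [0.049, 0.999, 0.001, 0.002]
ft_force: [-0.4, 0.2, -0.4]
grip_width: 0.0306
grip_force: 0.0
time: 2.9
position: [0.5526, 0.2517, 0.1191]
tool_rot: [0.051, 0.999, 0.0, 0.0]
ft_force: [0.5, 0.7, -0.4]
grip_width: 0.0305
grip_force: 0.0
[0.5530106  0.25150158 0.11953281]
A saucer [0.4848 0.2579 0.0743] n 2632 egg [0.5042 0.2531] area 4402 push vec mm [-19.4   4.7] dist 20.0 ang 166.3
```

View pics/w2.png

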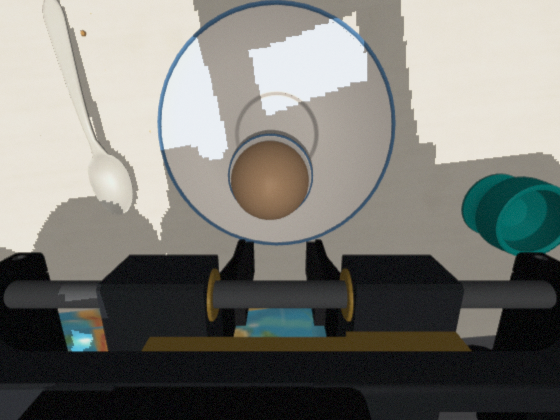

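The axis runs through the saucer centre, and cup A is about 20 mm off, between the fingers (egg at (270,180), fingertips at (240,250) and (318,250)). Descending and pushing.

```bash
python3 -m crank '[[0,0,1.3,0,0,0,0.65],[0,0,1.3,0,0,0,0.65],[0,0,0,0,0,0,0.65],[0.7,0,0,0,0,0,0.65],[0.7,0,0,0,0,0,0.65]]' && python3 -m crank '[[0.3,0,0,0,0,0,0.65],[0.3,0,0,0,0,0,0.65],[0.3,0,0,0,0,0,0.65],[0.3,0,0,0,0,0,0.65],[0,0,0,0,0,0,0.65]]'; python3 - <<'E'
from meas import *
i=cams.camera_info('wrist');im=cams.camera('wrist')[...,::-1].copy()
o=robot.get_obs();print(o['position'],o['ft_force'])
measure(im,i,'A',(.4848,.258))
cv2.imwrite('pics/w3.png',im)
E
```

```text
time: 3.58
position: [0.5383, 0.2522, 0.0924]
tool_rot: [0.052, 0.999, -0.0, -0.0]
ft_force: [0.4, 0.7, 0.0]
grip_width: 0.0303
grip_force: 0.0
time: 4.2
position: [0.5266, 0.2534, 0.0922]
tool_rot: [0.052, 0.999, -0.0, -0.0]
ft_force: [-0.1, -0.8, 0.6]
grip_width: 0.0304
grip_force: 0.3
[0.52675575 0.2534499  0.09220404] [ 0.83293771  0.22479571 -0.35147282]
A saucer [0.485  0.2579 0.0744] n 2442 egg [0.4921 0.2577] area 5617 push vec mm [-7.1  0.2] dist 7.1 ang 178.8
```

```bash
python3 -m crank '[[0.15,0,0,0,0,0,0.65],[0.15,0,0,0,0,0,0.65],[0.15,0,0,0,0,0,0.65],[0,0,0,0,0,0,0.65],[0,0,0,0,0,0,0.65]]'; python3 - <<'E'
from meas import *
i=cams.camera_info('wrist');im=cams.camera('wrist')[...,::-1].copy()
o=robot.get_obs();print(o['position'],o['ft_force'])
measure(im,i,'A',(.4848,.258));measure(im,i,'A seated',(.4848,.258),.005)
cv2.imwrite('pics/w4.png',im)
E
```

```text
time: 4.88
position: [0.5223, 0.2539, 0.0922]
tool_rot: [0.052, 0.999, -0.0, -0.0]
ft_force: [0.4, -0.0, 0.2]
grip_width: 0.0305
grip_force: 0.3
[0.52232577 0.25394275 0.09219932] [ 0.19040186 -0.59028477 -0.220893  ]
A saucer [0.485  0.2578 0.0744] n 2350 egg [0.4891 0.2601] area 5570 push vec mm [-4.2 -2.2] dist 4.7 ang -151.7
A seated saucer [0.485  0.2578 0.0744] n 2350 egg [0.4903 0.26  ] area 5570 push vec mm [-5.3 -2.2] dist 5.7 ang -157.9
```

View pics/w4.png

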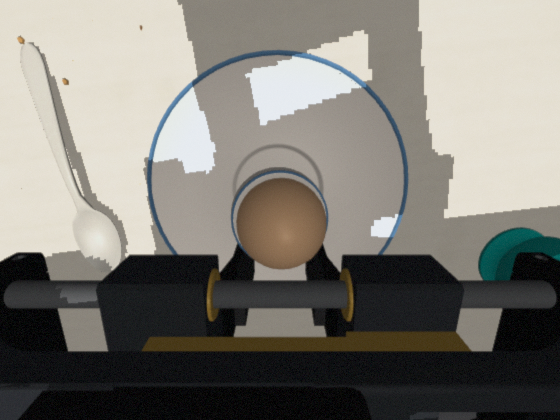

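The cup (rim centre ≈(281,217)) is still short of the well (≈(278,188)), about 4–5 mm to go. Continuing gently.

```bash
python3 -m crank '[[0.1,0,0,0,0,0,0.65],[0.1,0,0,0,0,0,0.65],[0.1,0,0,0,0,0,0.65],[0,0,0,0,0,0,0.65],[0,0,0,0,0,0,0.65]]'; cat > m.py <<'E'
from meas import *
i=cams.camera_info('wrist');im=cams.camera('wrist')[...,::-1].copy()
n,x,y=sys.argv[1:4]
o=robot.get_obs();print(o['position'],o['ft_force'])
measure(im,i,n,(float(x),float(y)),.005)
cv2.imwrite(sys.argv[4],im)
E
python3 m.py A .4848 .258 pics/w5.png
python3 -m crank '[[0.1,0,0,0,0,0,0.65],[0.1,0,0,0,0,0,0.65],[0,0,0,0,0,0,0.65],[0,0,0,0,0,0,0.65]]';python3 m.py A .4848 .258 pics/w6.png
```

```text
time: 5.55
position: [0.5194, 0.2543, 0.0923]
tool_rot: [0.052, 0.999, 0.0, -0.0]
ft_force: [0.8, 0.2, -0.4]
grip_width: 0.0303
grip_force: 0.4
[0.51942205 0.25426847 0.09222538] [ 0.53632159 -0.52362712 -0.88874724]
A saucer [0.485  0.2579 0.0744] n 2267 egg [0.4882 0.2612] area 5548 push vec mm [-3.2 -3.4] dist 4.7 ang -133.5
time: 6.1
position: [0.5174, 0.2545, 0.0923]
tool_rot: [0.052, 0.999, 0.0, -0.0]
ft_force: [0.8, -0.5, -0.4]
grip_width: 0.0304
grip_force: 0.4
[0.51739752 0.25446712 0.09222721] [ 0.52457098 -0.22051406  0.10897914]
A saucer [0.485  0.2578 0.0744] n 2223 egg [0.4863 0.2614] area 5540 push vec mm [-1.3 -3.6] dist 3.8 ang -109.3
```

```bash
cat > rim.py <<'E'
from meas import *
def rim(im,i,sc,z):
    b,r=im[...,0].astype(int),im[...,2].astype(int)
    vs,us=np.nonzero((b-r>12))
    q=np.array([ray(i,u,v,z)[:2] for u,v in zip(us,vs)])
    k=np.hypot(*(q-sc).T)<.042; q=q[k]; us,vs=us[k],vs[k]
    f=least_squares(lambda s:np.hypot(q[:,0]-s[0],q[:,1]-s[1])-s[2],[*sc,.023],loss='soft_l1',f_scale=.001)
    print('z',z,'rim',f.x.round(4),'n',len(q),'px',us.min(),us.max(),vs.min(),vs.max())
    return f.x
if __name__=='__main__':
    i=cams.camera_info('wrist');im=cv2.imread(sys.argv[1]);sc=(float(sys.argv[2]),float(sys.argv[3]))
    for z in(.045,.048):rim(im,i,sc,z)
E
python3 rim.py pics/w6.png .4848 .258
python3 - <<'E'
import cv2
a=cv2.imread('pics/w6.png')[130:280,190:370]
cv2.imwrite('pics/w6c.png',cv2.resize(a,None,fx=4,fy=4,interpolation=2))
E
```

```text
z 0.045 rim [0.4865 0.2599 0.0238] n 458 px 233 329 171 256
z 0.048 rim [0.4854 0.26   0.0233] n 458 px 233 329 171 256
```

View pics/w6c.png

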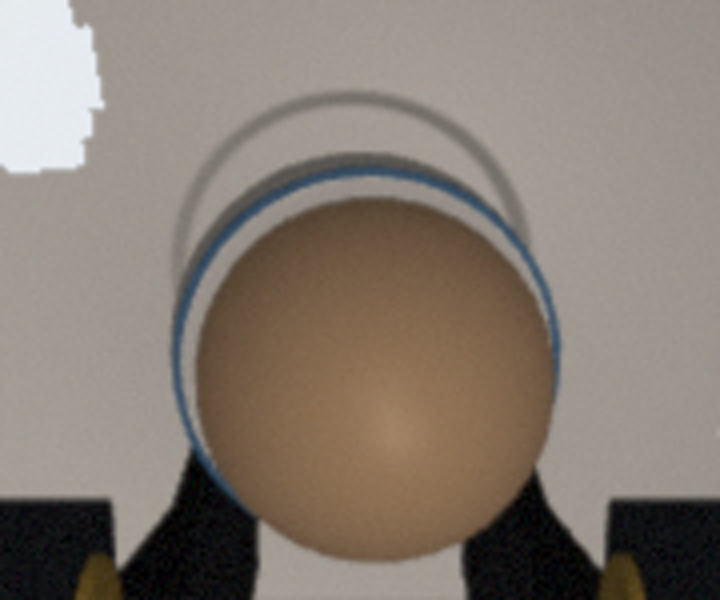

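```bash
python3 - <<'E'
from h import *
i=cams.camera_info('wrist')
C=lambda u,v:(190+u/4,130+v/4)
for z in(.008,.0065): print('ring',z,ray(i,*C(350,95),z).round(4),ray(i,*C(174,265),z).round(4),ray(i,*C(529,235),z).round(4))
for z in(.030,.033): print('bowl front',ray(i,*C(362,153),z).round(4))
for z in(.045,.048): print('rim F/L/R',ray(i,*C(368,173),z).round(4),ray(i,*C(174,345),z).round(4),ray(i,*C(558,345),z).round(4))
E
```

```text
ring 0.008 [0.4582 0.2608 0.008 ] [0.4809 0.2315 0.008 ] [0.4818 0.2854 0.008 ]
ring 0.0065 [0.4583 0.2608 0.0065] [0.4813 0.2312 0.0065] [0.4821 0.2856 0.0065]
bowl front [0.4631 0.262  0.03  ]
bowl front [0.4626 0.262  0.033 ]
rim F/L/R [0.463  0.2627 0.045 ] [0.4817 0.2369 0.045 ] [0.4866 0.2837 0.045 ]
rim F/L/R [0.4624 0.2627 0.048 ] [0.4808 0.2374 0.048 ] [0.4855 0.2833 0.048 ]
```

Fitted: the well is at (.4852,.2582) and cup A at about (.4875,.2602), so it's still up on the ledge, 2 mm short and 2 mm to the left. Nudging along both.

```bash
python3 -m crank '[[0.1,-0.1,0,0,0,0,0.65],[0.1,-0.1,0,0,0,0,0.65],[0,0,0,0,0,0,0.65],[0,0,0,0,0,0,0.65]]';python3 m.py A .4852 .2582 pics/w7.png; python3 rim.py pics/w7.png .4852 .2582;  python3 -m crank '[[0.1,0,0,0,0,0,0.65],[0,0,0,0,0,0,0.65],[0,0,0,0,0,0,0.65]]';python3 m.py A .4852 .2582 pics/w8.png; python3 rim.py pics/w8.png .4852 .2582
```

```text
time: 6.65
position: [0.5151, 0.2526, 0.0922]
tool_rot: [0.052, 0.999, -0.0, -0.0]
ft_force: [-0.1, -0.3, 0.7]
grip_width: 0.0303
grip_force: 0.3
[0.51510676 0.25263436 0.09217429] [ 1.0055147   0.55083703 -1.3163828 ]
A saucer [0.485  0.2579 0.0744] n 2187 egg [0.4841 0.2579] area 5514 push vec mm [ 0.9 -0. ] dist 0.9 ang -1.6
z 0.045 rim [0.4838 0.2573 0.0234] n 461 px 232 328 172 270
z 0.048 rim [0.4828 0.2574 0.0229] n 461 px 232 328 172 270
time: 7.08
position: [0.5142, 0.2528, 0.0922]
tool_rot: [0.052, 0.999, -0.0, -0.0]
ft_force: [-0.3, 0.7, -0.6]
grip_width: 0.0303
grip_force: 0.4
[0.5142482  0.25277086 0.09224003] [ 0.4880364   0.81801713 -0.73546156]
A saucer [0.485  0.2579 0.0744] n 2179 egg [0.4833 0.258 ] area 5502 push vec mm [ 1.7 -0.1] dist 1.7 ang -4.3
z 0.045 rim [0.483  0.2574 0.0234] n 458 px 212 328 172 272
z 0.048 rim [0.4819 0.2575 0.0229] n 458 px 212 328 172 272
```

The rim's apparent size shrank by about 2%, which means the cup dropped ~3 mm: A appears seated. Backing off, checking A, then going over to B.

```bash
python3 -m crank '[[-0.3,0,0,0,0,0,0.65],[-1.2,0,0,0,0,0,0.65],[-1.2,0,0,0,0,0,0.65],[0,0,-2.7,0,0,0,0.65],[0,0,0,0,0,0,0.65]]' >/dev/null; python3 m.py A .4852 .2582 pics/w9.png; python3 rim.py pics/w9.png .4852 .2582
python3 -m crank '[[0,0,-3.5,0,0,0,0.65],[-0.6,-5,0,0,0,0,0.65],[-0.6,-5,0,0,0,0,0.65],[-0.6,-5,0,0,0,0,0.65],[-0.6,-5,0,0,0,0,0.65]]' && python3 -m crank '[[-0.6,-5,0,0,0,0,0.65],[-0.6,-5,0,0,0,0,0.65],[0,0,0,0,0,0.15,0.65],[0,0,0,0,0,0.15,0.65],[0,0,3.4,0,0,0,0.65]]' &&  python3 -m crank '[[0,0,0,0,0,0,0.65],[0,0,0,0,0,0,0.65]]'; python3 m.py B .4797 -.0236 pics/w10.png; python3 rim.py pics/w10.png .5013 -.0325
```

```text
[0.54228341 0.24998281 0.11983987] [-0.59456117 -1.16893843  0.10534112]
A saucer [0.4849 0.2579 0.0743] n 2248 egg [0.4859 0.2578] area 4329 push vec mm [-1.  0.] dist 1.0 ang 178.7
z 0.045 rim [0.485  0.2571 0.023 ] n 429 px 237 321 114 199
z 0.048 rim [0.4845 0.2571 0.0226] n 429 px 237 321 114 199
time: 8.43
position: [0.5439, 0.047, 0.1534]
tool_rot: [0.052, 0.999, 0.0, -0.001]
ft_force: [0.6, 0.4, 0.0]
grip_width: 0.0302
grip_force: 0.0
time: 9.05
position: [0.5474, -0.0531, 0.121]
tool_rot: [0.201, 0.98, -0.0, 0.003]
ft_force: [0.1, 0.3, 0.4]
grip_width: 0.0301
grip_force: 0.0
time: 9.3
position: [0.5458, -0.0521, 0.1202]
tool_rot: [0.2, 0.98, 0.0, -0.0]
ft_force: [0.5, 0.2, 0.0]
grip_width: 0.0304
grip_force: 0.0
[ 0.54617444 -0.05216905  0.12066019] [ 1.07642518 -0.09486601  0.26061889]
B saucer [ 0.4794 -0.0232  0.0743] n 2329 egg [ 0.5008 -0.0313] area 4527 push vec mm [-21.4   8.1] dist 22.9 ang 159.2
z 0.045 rim [ 0.5095 -0.0356  0.0307] n 692 px 230 326 131 239
z 0.048 rim [ 0.509  -0.0354  0.0303] n 740 px 224 332 131 239
```

A is seated within 1 mm of centre. For B, the fork is 73 mm behind the saucer centre, on axis. Pushing B the same way.

```bash
python3 -m crank '[[0,-0.15,1.4,0,0,0,0.65],[0,0,1.4,0,0,0,0.65],[0,0,0,0,0,0,0.65],[0.8,0,0,0,0,0,0.65],[0.8,0,0,0,0,0,0.65]]' && python3 -m crank '[[0.3,0,0,0,0,0,0.65],[0.3,0,0,0,0,0,0.65],[0.3,0,0,0,0,0,0.65],[0.3,0,0,0,0,0,0.65],[0.3,0,0,0,0,0,0.65]]' && python3 -m crank '[[0.15,0,0,0,0,0,0.65],[0.15,0,0,0,0,0,0.65],[0,0,0,0,0,0,0.65],[0,0,0,0,0,0,0.65]]'; python3 m.py B .4794 -.0232 pics/w11.png; python3 rim.py pics/w11.png .4850 -.0255
```

```text
time: 9.98
position: [0.5299, -0.0469, 0.0924]
tool_rot: [0.2, 0.98, 0.0, -0.0]
ft_force: [0.1, -0.1, -1.1]
grip_width: 0.0309
grip_force: 0.0
time: 10.6
position: [0.5166, -0.0413, 0.0922]
tool_rot: [0.2, 0.98, -0.0, -0.0]
ft_force: [0.6, -0.3, 0.5]
grip_width: 0.0306
grip_force: 0.4
time: 11.1
position: [0.5139, -0.0401, 0.0922]
tool_rot: [0.201, 0.98, 0.0, -0.0]
ft_force: [-0.3, -0.4, 0.4]
grip_width: 0.0305
grip_force: 0.3
[ 0.51387868 -0.04015294  0.09218204] [-0.04190966 -0.55105708 -0.09275454]
B saucer [ 0.4796 -0.0232  0.0744] n 2374 egg [ 0.4829 -0.0257] area 6086 push vec mm [-3.3  2.5] dist 4.2 ang 143.4
z 0.045 rim [ 0.4845 -0.0265  0.0237] n 462 px 231 328 170 247
z 0.048 rim [ 0.4835 -0.0261  0.0232] n 462 px 231 328 170 247
```

```bash
python3 -m crank '[[0.15,0,0,0,0,0,0.65],[0.15,0,0,0,0,0,0.65],[0.1,0,0,0,0,0,0.65],[0,0,0,0,0,0,0.65],[0,0,0,0,0,0,0.65]]' | grep pos; python3 m.py B .4794 -.0232 pics/w12.png; python3 rim.py pics/w12.png .4820 -.025;  python3 -m crank '[[0.1,0,0,0,0,0,0.65],[0.1,0,0,0,0,0,0.65],[0,0,0,0,0,0,0.65],[0,0,0,0,0,0,0.65]]'|grep pos;python3 m.py B .4794 -.0232 pics/w13.png; python3 rim.py pics/w13.png .481 -.024
```

```text
position: [0.5102, -0.0386, 0.0922]
[ 0.51024158 -0.03858622  0.09221876] [ 0.34851286 -0.18255306  0.03586609]
B saucer [ 0.4796 -0.0232  0.0744] n 2270 egg [ 0.4793 -0.0241] area 6079 push vec mm [0.3 0.9] dist 1.0 ang 72.3
z 0.045 rim [ 0.4809 -0.025   0.0238] n 465 px 216 349 170 280
z 0.048 rim [ 0.4799 -0.0246  0.0232] n 465 px 216 349 170 280
position: [0.5084, -0.0378, 0.0922]
[ 0.50842015 -0.03780439  0.09224148] [-0.77783131  0.01183481  0.22730335]
B saucer [ 0.4797 -0.0233  0.0744] n 2232 egg [ 0.4774 -0.0233] area 6096 push vec mm [2.2 0.1] dist 2.2 ang 2.0
z 0.045 rim [ 0.4791 -0.0242  0.0238] n 470 px 231 353 170 280
z 0.048 rim [ 0.4782 -0.0238  0.0233] n 470 px 231 353 170 280
```

```bash
python3 -m crank '[[0.1,0,0,0,0,0,0.65],[0.1,0,0,0,0,0,0.65],[0,0,0,0,0,0,0.65],[0,0,0,0,0,0,0.65]]'|grep pos;python3 m.py B .4794 -.0232 pics/w14.png; python3 rim.py pics/w14.png .479 -.024
```

```text
position: [0.5065, -0.037, 0.0922]
[ 0.50658118 -0.0370093   0.09223378] [ 0.16833047 -0.09560664  0.54607097]
B saucer [ 0.4797 -0.0232  0.0744] n 2146 egg [ 0.4756 -0.0225] area 6097 push vec mm [ 4.1 -0.7] dist 4.2 ang -9.8
z 0.045 rim [ 0.4772 -0.0234  0.0237] n 464 px 231 328 170 280
z 0.048 rim [ 0.4762 -0.023   0.0232] n 464 px 231 328 170 280
```

```bash
python3 - <<'E'
import cv2
a=cv2.imread('pics/w14.png')[130:280,190:370]
cv2.imwrite('pics/w14c.png',cv2.resize(a,None,fx=4,fy=4,interpolation=2))
E
```

```text
(no output)
```

View pics/w14c.png

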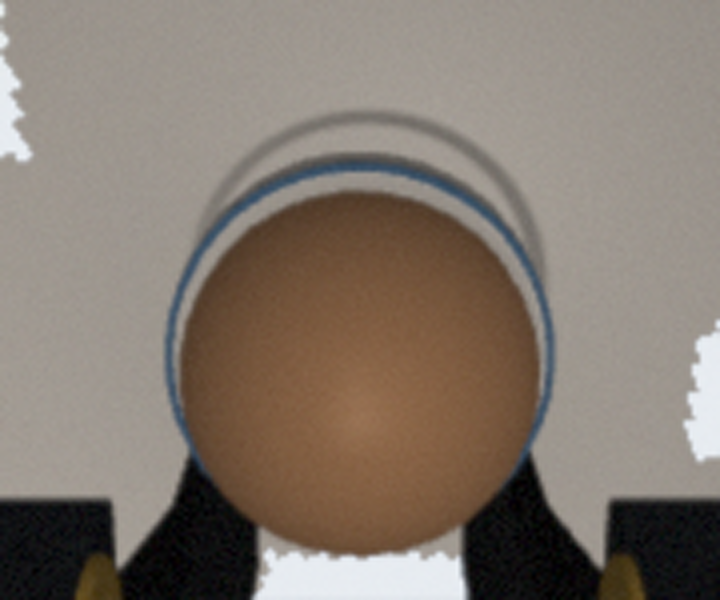

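```bash
python3 - <<'E'
from h import *
i=cams.camera_info('wrist')
C=lambda u,v:(190+u/4,130+v/4)
o=robot.get_obs();S=np.array([.4797,-.0232])
u=np.array([-.9198,.3923]);y=np.array([.3923,.9198])
f=lambda p:(np.round([(p[:2]-S)@u*1e3,(p[:2]-S)@y*1e3],1))
print('ring F/L/R',[f(ray(i,*C(*c),.008)) for c in((368,115),(192,260),(546,260))])
for z in(.03,.033):print('bowl F',f(ray(i,*C(358,154),z)))
for z in(.045,.048):print('rim F/L/R',[f(ray(i,*C(*c),z)) for c in((358,167),(166,350),(554,350))])
print('tcp',f(o['position']))
E
```

```text
ring F/L/R [array([26.9,  0.3]), array([  5. , -26.4]), array([ 5. , 27.4])]
bowl F [24.9 -1.2]
bowl F [25.5 -1.2]
rim F/L/R [array([26. , -1.2]), array([  3.3, -24.7]), array([ 3.3, 22.9])]
rim F/L/R [array([26.5, -1.2]), array([  4.3, -24.2]), array([ 4.3, 22.4])]
tcp [-30.1  -2.2]
```

Well centre is about +0.4 mm lateral and cup B about -1.1 mm: it's still on the ledge and needs a ~1.5–2 mm nudge along tool +y.

```bash
python3 -m crank '[[0,0.1,0,0,0,0,0.65],[0,0.1,0,0,0,0,0.65],[0,0,0,0,0,0,0.65],[0,0,0,0,0,0,0.65]]'|grep pos;python3 m.py B .4794 -.0232 pics/w15.png; python3 rim.py pics/w15.png .479 -.024
```

```text
position: [0.5074, -0.0352, 0.0923]
[ 0.50740511 -0.03519798  0.0922578 ] [ 0.46576339 -1.03927224 -0.20660366]
B saucer [ 0.4796 -0.0233  0.0744] n 2169 egg [ 0.4776 -0.0198] area 6090 push vec mm [ 2.1 -3.4] dist 4.0 ang -59.0
z 0.045 rim [ 0.4789 -0.0213  0.0238] n 462 px 232 329 171 280
z 0.048 rim [ 0.4779 -0.0209  0.0233] n 463 px 232 348 171 280
```

Comparing rim and bowl estimates, the cup is leaning into the well with its rear edge still on the ledge, so it needs to go further forward and ~1 mm back laterally.

```bash
python3 -m crank '[[0.1,-0.1,0,0,0,0,0.65],[0,0,0,0,0,0,0.65],[0,0,0,0,0,0,0.65]]'|grep pos;python3 m.py B .4794 -.0232 pics/w16.png; python3 rim.py pics/w16.png .479 -.024; python3 -m crank '[[0.1,0,0,0,0,0,0.65],[0,0,0,0,0,0,0.65],[0,0,0,0,0,0,0.65]]'|grep pos;python3 m.py B .4794 -.0232 pics/w17.png; python3 rim.py pics/w17.png .479 -.024
```

```text
position: [0.506, -0.0357, 0.0922]
[ 0.50598359 -0.03569085  0.09221704] [ 0.34822981 -0.25822506 -0.47232062]
B saucer [ 0.4797 -0.0233  0.0745] n 2138 egg [ 0.4761 -0.0208] area 6083 push vec mm [ 3.6 -2.5] dist 4.4 ang -34.8
z 0.045 rim [ 0.4773 -0.0219  0.0237] n 470 px 232 328 171 280
z 0.048 rim [ 0.4763 -0.0215  0.0232] n 471 px 232 351 171 280
position: [0.5051, -0.0353, 0.0922]
[ 0.50514407 -0.03530729  0.0922687 ] [0.64363357 0.08860122 0.08488339]
B saucer [ 0.4796 -0.0232  0.0744] n 2109 egg [ 0.4752 -0.0204] area 6085 push vec mm [ 4.4 -2.9] dist 5.3 ang -33.0
z 0.045 rim [ 0.4763 -0.0215  0.0236] n 470 px 232 328 171 280
z 0.048 rim [ 0.4753 -0.0211  0.0231] n 471 px 209 328 171 280
```

```bash
python3 -m crank '[[-0.3,0,0,0,0,0,0.65],[-0.7,0,0,0,0,0,0.65],[-0.7,0,0,0,0,0,0.65],[0,0,0,0,0,0,0.65],[0,0,0,0,0,0,0.65]]'|grep pos;python3 m.py B .4794 -.0232 pics/w18.png; python3 rim.py pics/w18.png .479 -.024; python3 - <<'E'
from h import *
s=cams.camera('side')[...,::-1];cv2.imwrite('pics/s2.png',s)
w=cv2.imread('pics/w18.png')[90:240,200:360]
rs=lambda a,f:cv2.resize(a,None,fx=f,fy=f,interpolation=2)
W=cv2.resize(w,(480,450),interpolation=2)
r=np.vstack([cv2.resize(s[200:250,205:275],(315,225),interpolation=2),cv2.resize(s[250:315,210:300],(315,225),interpolation=2)])
cv2.imwrite('pics/comp.png',np.hstack([W,r]))
E
```

```text
position: [0.5206, -0.042, 0.0922]
[ 0.52045662 -0.04188609  0.09216783] [-0.89911343 -0.388002   -0.36749864]
B saucer [ 0.4796 -0.0232  0.0744] n 2537 egg [ 0.4802 -0.024 ] area 6256 push vec mm [-0.6  0.8] dist 1.0 ang 128.2
z 0.045 rim [ 0.4802 -0.0242  0.023 ] n 469 px 230 327 147 215
z 0.048 rim [ 0.4794 -0.0239  0.0225] n 469 px 230 327 147 215
```

View pics/comp.png

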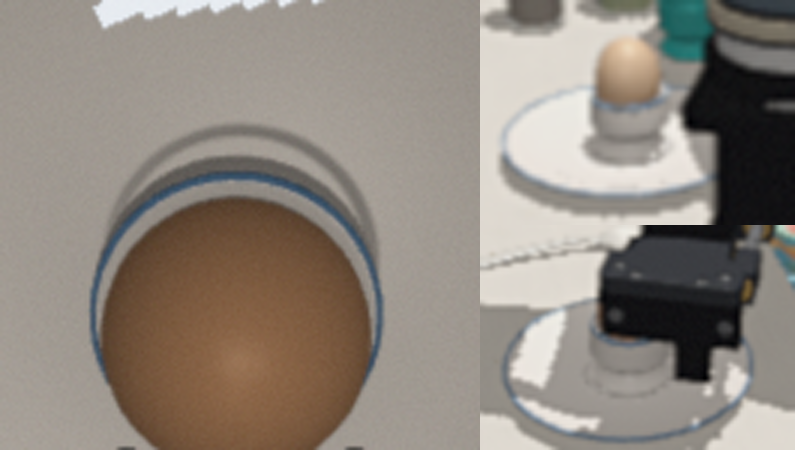

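After backing off, the cup settled level, with its rim 1 mm from the saucer centre and the same apparent size as seated A; ring and cup look concentric in the crop. I'll withdraw upward and cross-check the height against A's before/after views and the side camera.

```bash
python3 -m crank '[[-1.2,0,0,0,0,0,0.65],[-0.4,0,0,0,0,0,0.65],[0,0,-2.7,0,0,0,0.65],[0,0,0,0,0,0,0.65],[0,0,0,0,0,0,0.65]]'|grep pos;python3 m.py B .4797 -.0232 pics/w19.png; python3 rim.py pics/w19.png .4797 -.0235; 
cat > chk.py <<'E'
from rim import *
from scipy.spatial.transform import Rotation as R
# reconstruct w2 (A on ledge) and w9 (A seated) camera poses from tool poses
o=robot.get_obs();i=cams.camera_info('wrist')
def M(p,q):
    T=np.eye(4);T[:3,:3]=R.from_quat(q).as_matrix();T[:3,3]=p;return T
X=np.linalg.inv(M(o['position'],o['tool_rot']))@i['pose']
for n,p,q,c in(('w2 ledge',[.5530,.2515,.1195],[.051,.9987,0,0],(.504,.253)),('w9 seated',[.5423,.25,.1198],[.052,.9986,0,0],(.4852,.2575))):
    print(n);j=dict(i,pose=M(p,q)@X);rim(cv2.imread(f'pics/{n[:2]}.png'),j,c,.045)
E
python3 chk.py
python3 -m crank '[[-0.5,0,-5,0,0,0,0.65],[0,5,-5,0,0,0,0.65],[0,5,-5,0,0,0,0.65],[0,3,-5,0,0,0,0.65],[0,0,0,0,0,0,0.65]]'|grep pos
python3 - <<'E'
from h import *
i=cams.camera_info('side');P=np.array(i['pose'])
def eggtop(im,sc,z):
    b,r=im[...,0].astype(int),im[...,2].astype(int);h=cv2.cvtColor(im,cv2.COLOR_BGR2HSV)
    u0,v0=proj(i,[*sc,z]).astype(int);m=np.zeros((420,560),np.uint8);m[v0-28:v0+28,u0-22:u0+22]=((r-b>30)&(h[...,1]>60))[v0-28:v0+28,u0-22:u0+22]
    n,l,st,ce=cv2.connectedComponentsWithStats(m);k=1+np.argmax(st[1:,4]);return ce[k],st[k]
im0=cv2.imread('pics/side0.png');im=cams.camera('side')[...,::-1].copy();cv2.imwrite('pics/s3.png',im)
for n,a,b in(('A',(.5042,.2531),(.4852,.2575)),('B',(.5010,-.0315),(.4800,-.024))):
    for t,I,c,dz in(('before',im0,a,.008),('after',im,b,.005)):
        ce,st=eggtop(I,c,dz+.057)
        print(n,t,ce.round(2),st,'pred@z ledge',proj(i,[*c,.065]).round(2),'dv',round(ce[1]-proj(i,[*c,.065])[1],2),'1mm z px',round(float(proj(i,[*c,.066])[1]-proj(i,[*c,.065])[1]),2))
E
```

```text
position: [0.5355, -0.0483, 0.119]
[ 0.53521704 -0.04821146  0.11869363] [-0.2919566   0.72746157 -1.01473448]
B saucer [ 0.4795 -0.0232  0.0743] n 2291 egg [ 0.4802 -0.0241] area 4600 push vec mm [-0.7  0.9] dist 1.1 ang 129.4
z 0.045 rim [ 0.48   -0.0242  0.023 ] n 412 px 236 321 111 191
z 0.048 rim [ 0.4797 -0.024   0.0226] n 412 px 236 321 111 191
w2 ledge
z 0.045 rim [0.5139 0.25   0.0307] n 522 px 228 312 133 244
w9 seated
z 0.045 rim [0.4844 0.2567 0.023 ] n 429 px 237 321 114 199
position: [0.5893, 0.0605, 0.3113]
A before [244.44 214.91] [238 207  14  15 161] pred@z ledge [244.48 212.69] dv 2.23 1mm z px -0.34
A after [237.45 215.78] [231 209  14  14 155] pred@z ledge [237.22 212.56] dv 3.22 1mm z px -0.34
B before [262.79 272.13] [254 262  18  20 302] pred@z ledge [263.08 269.1 ] dv 3.03 1mm z px -0.42
B after [252.54 272.61] [244 263  19  20 309] pred@z ledge [252.39 268.25] dv 4.35 1mm z px -0.41
```

The side camera shows drops of 2.9 mm (A) and 3.2 mm (B). That matches the 3 mm well depth, both cups are within 1 mm of centre, and the saucers haven't moved. Handing in.

```bash
python3 -c "
from rig import ticket
print(ticket.hand_in())"
```

```text
the job is handed in; nothing more can be done
None
```

Job handed in: by my camera measurements both egg cups dropped about 3 mm into their wells and stand about 1 mm off-centre, eggs still in and saucers unmoved; the hand-in returned no verdict.

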